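Set one kiln tier for the glaze firing

ROBOT

A 6-joint arm with a two-finger parallel gripper is mounted at the origin on the work surface. World frame = base frame: x ahead of the robot, y to its left, z up, the work surface at z = 0. Lengths are in m, angles in rad, forces in N, time in s.
With the tool pointing down it reaches from about 0.4 to 0.925 m from the base axis. Payload 12.5 kg.
Tool frame: the origin (TCP) lies at the very end of the fingers, on their centre line; the grasp point (between the pads) lies 19 mm behind it; y points along the fingers, z is the direction in which the jaws open and shut, and the axes are right-handed (so a half turn about y gives the same grasp; the last joint's range is limited). The gripper opens to 95 mm and grips with 3 to 60 N. Pads are 20 mm wide; open, the fingers measure 119 mm over their backs; the gripper's body (75 mm by 180 mm) begins 59 mm behind the grasp point.
Start: joints at [-1.229, 0.491, 1.559, -0, 1.092, -0.106], TCP at [0.271, -0.563, 0.215] pointing down, gripper open.
Joint ranges: [-3.1, 3.1], [-0.84, 2.19], [0.05, 2.79], [-1.13, 4.28], [0.06, 2.93], [-2.69, 2.69]. Speed limits (rad/s): [2.22, 2.22, 2.79, 3.14, 3.14, 3.14].

INTERFACE

Orientations are given as a unit quaternion [x, y, z, w].
In Python, from workcell import arm gives the robot as it stands.
- The arm moves only by the shell command python3 -m creep 'ROWS' [FORCE]. ROWS is JSON, a list of rows, each an object with "dr": the turn, a rotation vector about the tool's x, y, z normalised to -1 to 1, where 1 is pi/2 rad, a list of three; "travel": the shift along the tool's x, y, z normalised to -1 to 1, where 1 is 250 mm, a list of three; "gripper": the opening, from -1 (shut) to 1 (fully open). In form: [{"dr": [ax, ay, az], "travel": [tx, ty, tz], "gripper": gripper}, ...]. A call has 1 to 8 rows; each row is the pose to reach, as a shift and turn from the pose commanded when the call began, along the tool's axes at that moment; what a row does not reach only later rows make up. A row lasts 1/10 s, in which the tool goes at most 50 mm and 8.59 degrees, less where a joint would pass 70% of its speed; a pose out of reach is approached as far as the arm can. A call with a number of a shift or a turn outside -1 to 1 is refused whole. A call with a gripper value outside its range is refused whole. The fingers move at their own pace and stop on an object; FORCE is the grip in N (left out, the last holds). Time passes only in rows, so rows that repeat a pose let the fingers close. It gives the time, the measured TCP pose, the force and the opening at its end, in the units of the state.
- arm.read_state(): the state, without advancing time (a new reading comes with each control period).
- arm.snapshot(name): name is "side" or "top" or "wrist"; returns a dict with "pixels" (480x640x3 uint8, red, green, blue), "range_z" (480x640 float32, m along the optical axis (not along the pixel's ray), 0 where there is no reading), "fx", "fy", "cx", "cy" (pixels), "xyz" and "orientation" of the camera in the world; the wrist camera has in their place "hand_eye" (4x4, takes a point from camera to tool coordinates, whose origin is the TCP and whose axes are the tool frame's). Camera axes: x right, y down, z forward; pixel columns grow to the right and rows downward; lengths in m; the calibration is good to about 2 mm. A picture is of the moment at which its call begins: read the wrist's pose just before it.
- arm.sign_off(): hands the job in, once; it reports no verdict.
The state is a dict: "time_s": time; "joints": joint angles; "qvel": joint speeds; "joint_torque": joint torques, N m; "ee_pos": TCP position; "eef_rot": TCP orientation; "force": force on the tool from outside, world axes, zero at the start; "ft_torque": the same for the moment, N m; "width": finger opening in m.
Only numpy, scipy, OpenCV 4.12 (cv2) and the standard library are available. Lean on these libraries where they do the work, as an engineer would, in place of code of your own. Each camera call takes 0.05 s, during which the arm holds its last target. There are 200 camera calls.

TASK

Build one kiln tier on the buff kiln shelf: stand the blue-banded post on the centre of the blue spot and the orange-banded post on the centre of the orange spot, and the white beaker upright in the white ring midway between them. Then lay the dark batt flat across the tops of both posts, centred and in line with the shelf, and stand the green bud vase upright on the middle of the batt. Leave the tall white vase and the amber jar where they stand.

Things in the scene. Friction and masses are not known exactly. Their poses are not given: they have to be found in the camera images.
- shelf: Buff kiln shelf, fixed on the table, a slab 110 (its x) by 260 (its y) by 15 mm thick; origin at the centre of its underside, so its top is 15 mm above the origin. A thin white painted ring (62 mm across) marks the middle of its top. Its long y axis runs roughly across the robot's view (within 0.35 rad).
- seat_blue: Blue painted spot, 54 mm across, flat on top of the buff shelf, on its long centre line, 75 mm from the shelf's middle; at either end (left or right changes). Origin at the spot's centre, level with the shelf's top.
- seat_orange: Orange painted spot, 54 mm across, the same at the other end of the buff shelf, 150 mm from the blue one. Origin at its centre, level with the shelf's top.
- post_blue: Cream round kiln post with a blue band near its top and a blue spot on its top: 38 mm diameter, 65 mm tall, about 130 g. Stands upright at the start, origin at the centre of its underside, z up.
- post_orange: Cream round kiln post with an orange band near its top and an orange spot on its top: 38 mm diameter, 65 mm tall, about 130 g. Stands upright at the start, origin at the centre of its underside, z up.
- beaker: White open porcelain beaker without handle: 52 mm outer diameter (straight sides above 12 mm), 50 mm tall, wall 4 mm, about 90 g. Stands upright at the start, origin at the centre of its underside, z up.
- batt: Dark grey kiln batt: a flat bar 56 (its x) by 200 (its y) by 12 mm thick, about 250 g. Lies flat on a narrower fixed wooden block (36 mm wide, 170 mm long, 34 mm tall, on two flat cross-feet 70 mm long and 4 mm thick that lie 60 mm either side of its middle), so that fingers can pass down both long edges. Origin at the centre of its underside, 34 mm above the table at the start; z up.
- bud_vase: Small green bud vase: round, widest 48 mm, with straight sides from 10 to 48 mm height, narrow neck at 60 mm, flared lip, 74 mm tall in all, foot 40 mm across, about 120 g. Stands upright at the start, origin at the centre of its underside, z up.
- tall_vase: Bystander: tall white porcelain vase, 66 mm across, 135 mm tall, loose; near the left end of the shelf. Origin at the centre of its underside.
- glaze_jar: Bystander: amber glass glaze jar with a steel lid, 54 mm across, 70 mm tall, loose; near the right end of the shelf. Origin at the centre of its underside.
Things that resemble listed ones, but are neither listed nor needed, are in the scene too. Leave any pink or yellow look-alike of the bud_vase alone.

How it is judged:
At the end, for the whole second after the job is handed in: Posts within 12 mm of their own colour's spot, beaker within 12 mm of the shelf's middle, batt level on both posts within 14 mm of centre and 0.15 rad of the shelf's line, bud vase within 14 mm of the batt's centre; all at their height within 4 mm, upright within 0.08 rad, at rest (horizontal distance between post_blue and seat_blue below 0.012 m and z of post_blue in the frame of shelf between 0.011 and 0.019 m and horizontal distance between post_orange and seat_orange below 0.012 m and z of post_orange in the frame of shelf between 0.011 and 0.019 m and horizontal distance between beaker and shelf below 0.012 m and z of beaker in the frame of shelf between 0.011 and 0.019 m and horizontal distance between batt and shelf below 0.014 m and z of batt in the frame of shelf between 0.076 and 0.084 m and angle between the y axis of batt and the y axis of shelf, either way round below 0.15 rad and horizontal distance between bud_vase and batt below 0.014 m and z of bud_vase in the frame of batt between 0.008 and 0.016 m and angle between each of post_blue, post_orange, beaker, batt, bud_vase's own z axis and vertical below 0.08 rad and linear speed of each of post_blue, post_orange, beaker, batt, bud_vase below 0.02 m/s); the robot touches nothing.
It fails at once if the tall white vase is shifted more than 30 mm or tipped (distance of tall_vase from where it was at the start of the episode above 0.03 m or angle between tall_vase's own z axis and vertical above 0.3 rad).
It fails at once if the amber glaze jar is shifted more than 30 mm or tipped (distance of glaze_jar from where it was at the start of the episode above 0.03 m or angle between glaze_jar's own z axis and vertical above 0.3 rad).
It also fails if it takes over 138 s, if anything falls off the work surface, if the arm or the gripper's body presses on something with over 40 N, if the wrist force passes 120 N, or if a joint passes its speed limit or range.

## Working session

There is one attempt and no reset: what is moved stays moved. The work goes in short steps, Python scripts to look and compute and a shell command to move; the robot and the scene stay as the last step left them, time stands still between calls to the robot, and variables do not carry over. Pictures are saved under pics/ and viewed, about 12 in all and at most 16, crops included, and the job is handed in when it is done.

```bash
ls; mkdir -p pics; cat > h.py <<'E'
import numpy as np, cv2
from scipy.spatial.transform import Rotation as R
from workcell import arm
def snap(n,f=None):
    st=arm.read_state(); s=arm.snapshot(n)
    if n=='wrist':
        T=np.eye(4);T[:3,:3]=R.from_quat(st['eef_rot']).as_matrix();T[:3,3]=st['ee_pos'];T=T@np.array(s['hand_eye'])
    else:
        T=np.eye(4);T[:3,:3]=R.from_quat(s['orientation']).as_matrix();T[:3,3]=s['xyz']
    s['T']=T
    if f: cv2.imwrite('pics/'+f,s['pixels'][:,:,::-1])
    return s
def ray(s,u,v,z):
    d=s['T'][:3,:3]@np.array([(u-s['cx'])/s['fx'],(v-s['cy'])/s['fy'],1]);o=s['T'][:3,3]
    return o+d*(z-o[2])/d[2]
def cloud(s):
    v,u=np.mgrid[0:480,0:640];z=s['range_z']
    p=np.stack([(u-s['cx'])/s['fx']*z,(v-s['cy'])/s['fy']*z,z],-1)
    P=p@s['T'][:3,:3].T+s['T'][:3,3]; P[z==0]=np.nan
    return P
E
python3 - <<'E'
from h import *
for n in('top','side'):
    s=snap(n,n+'0.png');print(n,s['xyz'],s['fx'],s['T'][:3,:3].round(2).tolist())
    np.save(n+'0.npy',cloud(s));cv2.imwrite
print(arm.read_state())
E
```

```text
pics
top [0.41546461 0.00622596 0.88932266] 460.59503133954877 [[-0.0, -0.99, 0.15], [-1.0, 0.01, 0.01], [-0.01, -0.15, -0.99]]
side [0.22224544 1.16492801 0.74521316] 618.2189493222237 [[-0.97, -0.13, 0.22], [-0.25, 0.47, -0.85], [0.01, -0.87, -0.49]]
{'time_s': 0.1, 'joints': array([-1.22860903e+00,  4.91457093e-01,  1.55940226e+00,  1.04181667e-08,
        1.09169820e+00, -1.05620659e-01]), 'qvel': array([-0.00045275, -0.00065577, -0.00151474,  0.00112496, -0.00034347,
       -0.0007642 ]), 'joint_torque': array([ 3.66391323e-04, -6.13625693e+01, -2.58604252e+01,  6.93330145e-02,
        4.70270554e-02, -5.29893202e-05]), 'ee_pos': array([ 0.27055315, -0.56315957,  0.21414166]), 'eef_rot': array([-0.15704469,  0.6897947 , -0.68911718,  0.15696418]), 'force': array([-0.2541859 , -0.77925781, -0.21863594]), 'ft_torque': array([ 0.00234162,  0.02474704, -0.04546239]), 'width': 0.09534857393928388}
```

View pics/top0.png

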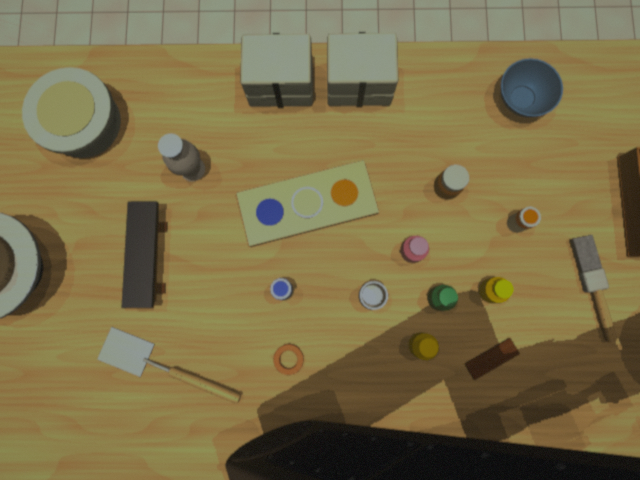

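View pics/side0.png

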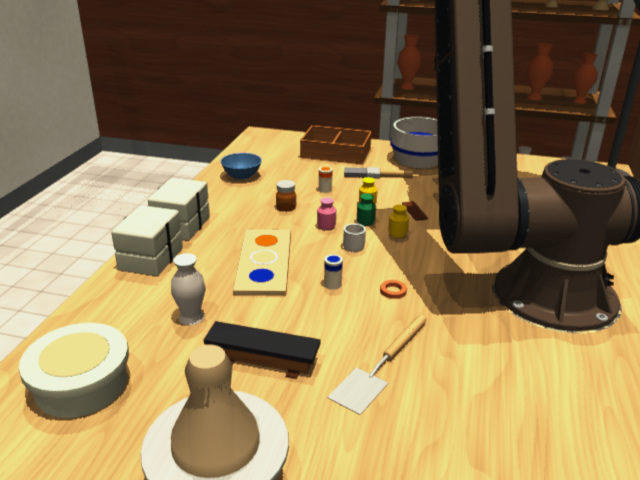

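The top view shows these at about these pixels:
- **Shelf:** (307,202), with the blue spot at (270,212) and the orange spot at (345,193).
- **Posts and beaker:** blue post (281,289), orange post (529,218), beaker (373,295).
- **Batt:** (140,254).
- **Green bud vase:** (444,297). It could be confused with the pink (415,249), yellow (498,290) or olive-yellow (425,347) vases. I choose the green one.
- **Bystanders:** tall vase (180,155), jar (453,181).
- **Other look-alikes:** the orange ring at (289,358) and the clay ones.

```bash
python3 - <<'E'
from h import *
s=snap('top');P=cloud(s);hsv=cv2.cvtColor(s['pixels'],cv2.COLOR_RGB2HSV)
v,u=np.mgrid[0:480,0:640]
def comp(m,seed,r):
    m=m&(np.hypot(u-seed[0],v-seed[1])<r)
    n,l,st,c=cv2.connectedComponentsWithStats(m.astype(np.uint8))
    i=1+np.argmax(st[1:,4]); return l==i
def rep(name,m,z):
    cn=max(cv2.findContours(m.astype(np.uint8),cv2.RETR_EXTERNAL,2)[0],key=cv2.contourArea).reshape(-1,2)
    w=np.array([ray(s,a,b,z)[:2] for a,b in cn])*1000
    (c,r)=cv2.minEnclosingCircle(w.astype(np.float32));q=cv2.minAreaRect(w.astype(np.float32))
    mu,mv=u[m].mean(),v[m].mean()
    print(name,'circ',np.round(c,1),round(2*r,1),'rect',[np.round(a,1) for a in q],'cent',(ray(s,mu,mv,z)[:2]*1000).round(1),'depthz',np.nanmedian(P[m][:,2]).round(4))
H,S,V=hsv[...,0],hsv[...,1],hsv[...,2];Z=P[...,2]
print('shelf z',Z[202,325],'table',Z[250,340])
rep('seatB',comp((H>105)&(H<130)&(S>150),(270,212),22),.015)
rep('seatO',comp((H>5)&(H<20)&(S>200),(345,193),20),.015)
rep('shelf',comp((Z>.008)&(Z<.03),(307,202),90),.015)
rep('postB spot',comp((H>105)&(H<130)&(S>120),(281,289),16),.065)
rep('postO spot',comp((H>3)&(H<16)&(S>180),(530,216),14),.065)
for n,sd,z,r,b in [('postB',(281,289),.065,25,.01),('postO',(529,218),.065,25,.01),('beaker',(373,295),.05,28,.008),('bud',(444,297),.074,28,.01),('batt',(140,254),.046,75,.01),('tall',(172,146),.135,30,.02),('jar',(455,178),.07,28,.01),('pink',(415,249),.074,25,.01),('yel',(498,290),.074,25,.01)]:
    rep(n,comp((Z>z-b)&(Z<z+.012),sd,r),z)
rep('batt colour',comp((V<75)&(Z>.035),(140,254),75),.046)
rep('budwide',comp((Z>.03)&(Z<.09),(444,297),30),.048)
cr=s['pixels'][220:380,340:540,::-1];cv2.imwrite('pics/c1.png',cv2.resize(cr,None,fx=4,fy=3.7,interpolation=2))
E
```

```text
shelf z 0.01587296436564456 table -0.0002630849571741978
seatB circ [609.7 118.4] 46.6 rect [array([611.5, 119.1]), array([41. , 44.2]), np.float64(26.8)] cent [613.8 119.9] depthz 0.0166
seatO circ [647.6 -27.5] 49.0 rect [array([647.9, -27.7]), array([46.8, 48.1]), np.float64(89.6)] cent [647.5 -27.7] depthz 0.0166
shelf circ [627.6  45. ] 279.7 rect [array([626.6,  44.7]), array([111.3, 259.5]), np.float64(14.5)] cent [626.   45.2] depthz 0.0162
postB spot circ [458.6  90. ] 24.2 rect [array([459. ,  90.4]), array([21.6, 21.4]), np.float64(89.8)] cent [458.8  90.3] depthz 0.0667
postO spot circ [ 594.8 -372.3] 0.0 rect [array([ 594.8, -372.3]), array([0., 0.]), np.float64(0.0)] cent [ 594.8 -372.3] depthz 0.0635
postB circ [457.2  89.3] 39.0 rect [array([457.3,  89.5]), array([37.6, 35.6]), np.float64(89.8)] cent [457.3  89.1] depthz 0.0663
postO circ [ 585.7 -359.9] 42.6 rect [array([ 585.3, -360.3]), array([37.7, 41.4]), np.float64(42.2)] cent [ 585.2 -360.2] depthz 0.0656
beaker circ [445.9 -77.3] 51.9 rect [array([446.6, -76.7]), array([50.6, 50.6]), np.float64(88.6)] cent [44
[... 400 characters left out ...]
.1] depthz 0.1361
jar circ [ 658.2 -228.9] 52.0 rect [array([ 658.3, -228.9]), array([47.5, 49.6]), np.float64(87.6)] cent [ 658.5 -229.1] depthz 0.0706
pink circ [ 532.4 -157.4] 32.9 rect [array([ 532.3, -157.2]), array([30.3, 32.5]), np.float64(88.2)] cent [ 532.3 -157.4] depthz 0.0749
yel circ [ 455.2 -303.4] 33.6 rect [array([ 455.6, -303.5]), array([32.1, 32.2]), np.float64(60.5)] cent [ 455.2 -303.6] depthz 0.0748
batt colour circ [524.7 352.4] 203.7 rect [array([524.7, 352.3]), array([196.6,  58.1]), np.float64(0.1)] cent [523.5 352.2] depthz 0.047
budwide circ [ 442.1 -203.8] 51.4 rect [array([ 441.7, -203.5]), array([50.7, 45. ]), np.float64(89.8)] cent [ 441.3 -204.1] depthz 0.0586
```

View pics/c1.png

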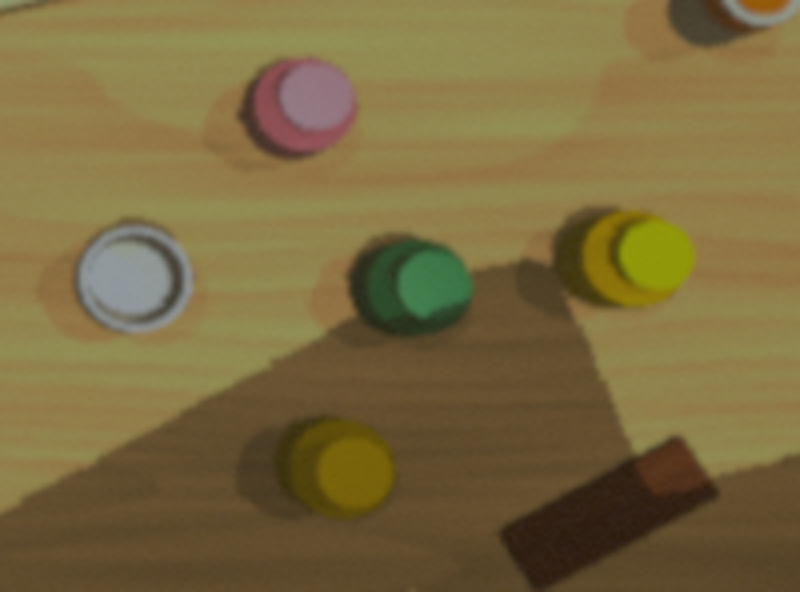

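The close crop confirms that the vase in the middle is green (crop ~(410,287), full image (444,297)). The pink, yellow and olive vases beside it stay put. The measured sizes and heights match the given ones, so I'll work out the first move.

```bash
cat >> h.py <<'E'
def plan(x,y,z,yaw):
    """jaw (tool z) to world heading yaw deg (mod 180), tool y down"""
    st=arm.read_state();M=R.from_quat(st['eef_rot']);p=st['ee_pos']
    t=M.inv().apply(np.array([x,y,z])-p)/.25
    best=None
    for a in(yaw,yaw+180):
        c,s=np.cos(np.radians(a)),np.sin(np.radians(a))
        zt=np.array([c,s,0]);yt=np.array([0,0,-1.]);G=np.stack([np.cross(yt,zt),yt,zt],1)
        dr=(M.inv()*R.from_matrix(G)).as_rotvec()
        if best is None or np.linalg.norm(dr)<np.linalg.norm(best): best=dr
    jz=M.as_matrix()[:,2]
    print('t',round(st['time_s'],1),'tcp',p.round(4),'jawyaw',np.degrees(np.arctan2(jz[1],jz[0])).round(1),'q6',st['joints'][5].round(2),'q1',st['joints'][0].round(2),'w',round(st['width'],4),'F',st['force'].round(1))
    print(' travel',t.round(4).tolist(),'dr',(best/(np.pi/2)).round(4).tolist(),'rows>=',np.ceil(max(np.linalg.norm(t)*5,np.degrees(np.linalg.norm(best))/8.59)))
E
python3 - <<'E'
from h import *
plan(.457,.0895,.2,14.5)
plan(.585,-.360,.2,14.5)
print(R.from_quat(arm.read_state()['eef_rot']).as_matrix().round(3))
E
```

```text
t 0.1 tcp [ 0.2706 -0.5632  0.2142] jawyaw -64.3 q6 -0.11 q1 -1.23 w 0.095 F [-0.7 -0.6  0.6]
 travel [-1.8025, 0.0586, -2.0306] dr [0.0004, -0.8761, -0.0004] rows>= 14.0
t 0.1 tcp [ 0.2706 -0.5632  0.2142] jawyaw -64.3 q6 -0.11 q1 -1.23 w 0.095 F [-0.7 -0.6  0.6]
 travel [-1.4856, 0.0571, -0.1882] dr [0.0004, -0.8761, -0.0004] rows>= 10.0
[[-0.901 -0.     0.433]
 [-0.433  0.001 -0.901]
 [-0.    -1.    -0.001]]
```

```bash
python3 -m creep '[{"dr":[0,-0.7,0],"travel":[-1,0,-0.1],"gripper":1},{"dr":[0,-0.7,0],"travel":[-1,0,-0.1],"gripper":1},{"dr":[0,-0.7,0],"travel":[-1,0,-0.1],"gripper":1},{"dr":[0,-0.7,0],"travel":[-1,0,-0.1],"gripper":1},{"dr":[0,-0.7,0],"travel":[-1,0,-0.1],"gripper":1},{"dr":[0,-0.7,0],"travel":[-1,0,-0.1],"gripper":1},{"dr":[0,-0.7,0],"travel":[-1,0,-0.1],"gripper":1},{"dr":[0,-0.7,0],"travel":[-1,0,-0.1],"gripper":1}]' 25
python3 -c "
from h import *
plan(.5855,-.360,.15,14.5)"
```

```text
time_s: 0.95
ee_pos: [0.4856, -0.432, 0.2142]
eef_rot: [-0.496, 0.504, -0.504, 0.496]
force: [0.3, -0.9, -0.2]
width: 0.0957
t 0.9 tcp [ 0.4856 -0.432   0.2142] jawyaw -1.0 q6 -0.81 q1 -0.83 w 0.0957 F [ 0.3 -0.9 -0.2]
 travel [-0.2946, 0.2569, 0.3948] dr [0.0003, -0.1718, -0.0003] rows>= 3.0
```

```bash
python3 -m creep '[{"dr":[0,-0.17,0],"travel":[-0.294,0.257,0.395],"gripper":1},{"dr":[0,-0.17,0],"travel":[-0.294,0.257,0.395],"gripper":1},{"dr":[0,-0.17,0],"travel":[-0.294,0.257,0.395],"gripper":1},{"dr":[0,-0.17,0],"travel":[-0.294,0.257,0.395],"gripper":1},{"dr":[0,-0.17,0],"travel":[-0.294,0.257,0.395],"gripper":1}]'
cat > wl.py <<'E'
import sys
from h import *
# blob centre by height window in wrist view: seed xy (m), top z, radius
def wl(x,y,zlo,zhi,ztop,r,f=None):
    s=snap('wrist',f);P=cloud(s)
    m=(P[...,2]>zlo)&(P[...,2]<zhi)&(np.hypot(P[...,0]-x,P[...,1]-y)<r)
    n,l,st,c=cv2.connectedComponentsWithStats(m.astype(np.uint8));i=1+np.argmax(st[1:,4]);m=l==i
    cn=max(cv2.findContours(m.astype(np.uint8),cv2.RETR_EXTERNAL,2)[0],key=cv2.contourArea).reshape(-1,2)
    w=np.array([ray(s,a,b,ztop)[:2] for a,b in cn])*1000
    c,rr=cv2.minEnclosingCircle(w.astype(np.float32));q=cv2.minAreaRect(w.astype(np.float32))
    print('circ',np.round(c,1),round(2*rr,1),'rect',[np.round(a,1) for a in q],'z',np.median(P[m][:,2]).round(4),'px',cn.min(0),cn.max(0))
E
python3 -c "
from wl import *
wl(.5855,-.36,.055,.08,.065,.04,'w1.png')
plan(.5855,-.360,.026,14.5)"
```

```text
time_s: 1.45
ee_pos: [0.5858, -0.3608, 0.1496]
eef_rot: [0.557, -0.436, 0.435, -0.557]
force: [-0.9, -0.2, 0.3]
width: 0.0951
circ [ 586.4 -360. ] 40.3 rect [array([ 587. , -360.1]), array([37.3, 39.9]), np.float64(14.1)] z 0.0653 px [298 228] [344 275]
t 1.5 tcp [ 0.5854 -0.3616  0.1504] jawyaw 14.0 q6 -0.89 q1 -0.65 w 0.095 F [-0.6 -0.2  0.7]
 travel [-0.0063, 0.4977, 0.002] dr [0.0002, -0.0059, 0.0] rows>= 3.0
```

View pics/w1.png

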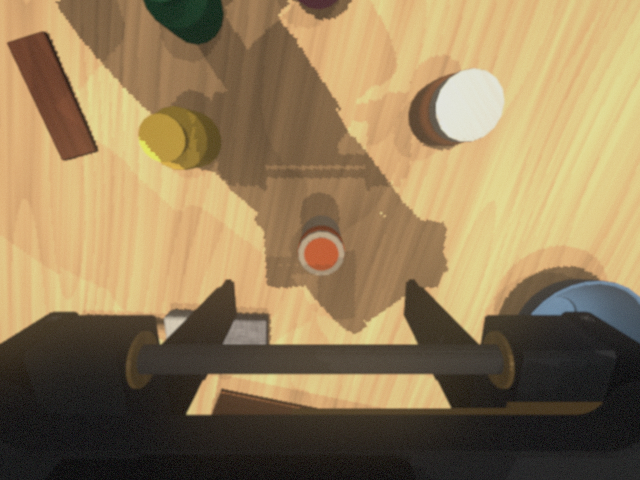

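The orange-spotted post sits between the fingers at wrist pixel (321,252), and both views agree to about 1 mm. I'll descend, grip, and lift 150 mm.

```bash
python3 -m creep '[{"dr":[0,0,0],"travel":[-0.006,0.2,0.005],"gripper":1},{"dr":[0,0,0],"travel":[-0.006,0.4,0.005],"gripper":1},{"dr":[0,0,0],"travel":[-0.006,0.497,0.005],"gripper":1},{"dr":[0,0,0],"travel":[-0.006,0.497,0.005],"gripper":1},{"dr":[0,0,0],"travel":[-0.006,0.497,0.005],"gripper":-1},{"dr":[0,0,0],"travel":[-0.006,0.497,0.005],"gripper":-1},{"dr":[0,0,0],"travel":[-0.006,0.497,0.005],"gripper":-1},{"dr":[0,0,0],"travel":[-0.006,0.497,0.005],"gripper":-1}]' 25
python3 -m creep '[{"dr":[0,0,0],"travel":[0,0,0],"gripper":-1},{"dr":[0,0,0],"travel":[0,0,0],"gripper":-1},{"dr":[0,0,0],"travel":[0,-0.1,0],"gripper":-1},{"dr":[0,0,0],"travel":[0,-0.25,0],"gripper":-1},{"dr":[0,0,0],"travel":[0,-0.4,0],"gripper":-1},{"dr":[0,0,0],"travel":[0,-0.55,0],"gripper":-1},{"dr":[0,0,0],"travel":[0,-0.55,0],"gripper":-1}]'
python3 -c "
from h import *
plan(.647,-.0275,.165,14.5)"
```

```text
time_s: 2.3
ee_pos: [0.5869, -0.3601, 0.0276]
eef_rot: [0.557, -0.435, 0.436, -0.557]
force: [-1.6, -0.1, 0.3]
width: 0.0683
time_s: 3.0
ee_pos: [0.5881, -0.3608, 0.1693]
eef_rot: [-0.557, 0.433, -0.438, 0.557]
force: [-0.1, -0.4, 0.1]
width: 0.0122
t 3.0 tcp [ 0.5881 -0.3608  0.1693] jawyaw 14.0 q6 -0.89 q1 -0.65 w 0.0122 F [-0.1 -0.4  0.1]
 travel [-1.2369, 0.012, 0.5503] dr [-0.0033, -0.0059, 0.0042] rows>= 7.0
```

The fingers are slow (about 80 mm/s), so I lifted before they had closed. I'll check the post is still standing.

```bash
python3 -m creep '[{"dr":[0,0,0],"travel":[0,0,0],"gripper":1},{"dr":[0,0,0],"travel":[0,0,0],"gripper":1},{"dr":[0,0,0],"travel":[0,0,0],"gripper":1},{"dr":[0,0,0],"travel":[0,0,0],"gripper":1},{"dr":[0,0,0],"travel":[0,0,0],"gripper":1},{"dr":[0,0,0],"travel":[0,0,0],"gripper":1},{"dr":[0,0,0],"travel":[0,0,0],"gripper":1},{"dr":[0,0,0],"travel":[0,0,0],"gripper":1}]'
python3 -c "
from wl import *
wl(.5855,-.36,.055,.08,.065,.05)
plan(.586,-.360,.026,14.5)"
```

```text
time_s: 3.8
ee_pos: [0.5864, -0.3597, 0.1636]
eef_rot: [0.557, -0.436, 0.436, -0.557]
force: [0.7, 0.4, 0.1]
width: 0.0712
circ [ 586.8 -359.8] 39.9 rect [array([ 586.3, -359.8]), array([37.3, 39. ]), np.float64(14.0)] z 0.0653 px [297 225] [341 269]
t 3.9 tcp [ 0.5865 -0.3597  0.1637] jawyaw 14.0 q6 -0.89 q1 -0.65 w 0.075 F [0.5 0.3 0.8]
 travel [0.0006, 0.5507, -0.0021] dr [-0.0, -0.006, 0.0001] rows>= 3.0
```

```bash
python3 -m creep '[{"dr":[0,0,0],"travel":[0,0.2,0],"gripper":0.4},{"dr":[0,0,0],"travel":[0,0.4,0],"gripper":0.4},{"dr":[0,0,0],"travel":[0,0.55,0],"gripper":0.4},{"dr":[0,0,0],"travel":[0,0.55,0],"gripper":-1},{"dr":[0,0,0],"travel":[0,0.55,0],"gripper":-1},{"dr":[0,0,0],"travel":[0,0.55,0],"gripper":-1},{"dr":[0,0,0],"travel":[0,0.55,0],"gripper":-1},{"dr":[0,0,0],"travel":[0,0.55,0],"gripper":-1}]' 25
python3 -m creep '[{"dr":[0,0,0],"travel":[0,0,0],"gripper":-1},{"dr":[0,0,0],"travel":[0,0,0],"gripper":-1},{"dr":[0,0,0],"travel":[0,0,0],"gripper":-1}]'
python3 -c "
from h import *
plan(.647,-.0275,.165,14.5)"
```

```text
time_s: 4.65
ee_pos: [0.5873, -0.3603, 0.0285]
eef_rot: [0.557, -0.434, 0.437, -0.557]
force: [-0.4, 0.9, 7.6]
width: 0.0375
time_s: 4.95
ee_pos: [0.5873, -0.3603, 0.0285]
eef_rot: [0.557, -0.434, 0.437, -0.557]
force: [-0.3, -0.0, 8.2]
width: 0.0378
t 5.0 tcp [ 0.5873 -0.3603  0.0285] jawyaw 14.0 q6 -0.89 q1 -0.65 w 0.0378 F [-0.3 -0.   8.2]
 travel [-1.2326, -0.5483, 0.5541] dr [-0.0013, -0.006, 0.0017] rows>= 8.0
```

```bash
python3 -m creep '[{"dr":[0,0,0],"travel":[0,-0.15,0],"gripper":-1},{"dr":[0,0,0],"travel":[0,-0.35,0],"gripper":-1},{"dr":[0,0,0],"travel":[0,-0.548,0],"gripper":-1},{"dr":[0,0,0],"travel":[-0.18,-0.548,0.08],"gripper":-1},{"dr":[0,0,0],"travel":[-0.36,-0.548,0.16],"gripper":-1},{"dr":[0,0,0],"travel":[-0.54,-0.548,0.24],"gripper":-1},{"dr":[0,0,0],"travel":[-0.72,-0.548,0.32],"gripper":-1},{"dr":[0,0,0],"travel":[-0.9,-0.548,0.4],"gripper":-1}]'
python3 -c "
from h import *
plan(.647,-.0275,.1,14.5)"
```

```text
time_s: 5.75
ee_pos: [0.6293, -0.1153, 0.1643]
eef_rot: [-0.557, 0.435, -0.436, 0.557]
force: [0.6, 0.0, -1.3]
width: 0.0371
t 5.8 tcp [ 0.6293 -0.1153  0.1643] jawyaw 13.9 q6 -0.53 q1 -0.28 w 0.0371 F [ 0.6  0.  -1.3]
 travel [-0.3241, 0.2571, 0.1529] dr [-0.0008, -0.0062, 0.0005] rows>= 3.0
```

```bash
python3 -m creep '[{"dr":[0,0,0],"travel":[-0.16,0,0.07],"gripper":-1},{"dr":[0,0,0],"travel":[-0.32,0,0.15],"gripper":-1},{"dr":[0,-0.006,0],"travel":[-0.32,0.12,0.153],"gripper":-1},{"dr":[0,-0.006,0],"travel":[-0.32,0.25,0.153],"gripper":-1},{"dr":[0,-0.006,0],"travel":[-0.32,0.25,0.153],"gripper":-1},{"dr":[0,-0.006,0],"travel":[-0.32,0.25,0.153],"gripper":-1}]'
cat > q.py <<'E'
from wl import *
E
python3 -c "
from wl import *
wl(.647,-.0275,.12,.15,.137,.05,'w2.png')
plan(.647,-.0275,.0445,14.5)"
```

```text
time_s: 6.35
ee_pos: [0.6473, -0.0305, 0.1016]
eef_rot: [-0.559, 0.433, -0.433, 0.559]
force: [0.4, -0.2, -0.6]
width: 0.0376
circ [646.4 -25.5] 61.7 rect [array([645.1, -20.5]), array([61.7, 30.7]), np.float64(14.5)] z 0.1382 px [252 282] [387 343]
t 6.4 tcp [ 0.6477 -0.0307  0.1024] jawyaw 14.5 q6 -0.4 q1 -0.15 w 0.0377 F [ 0.3 -0.2 -1.3]
 travel [-0.0134, 0.2316, -0.0] dr [-0.0011, -0.0003, 0.0005] rows>= 2.0
```

View pics/w2.png

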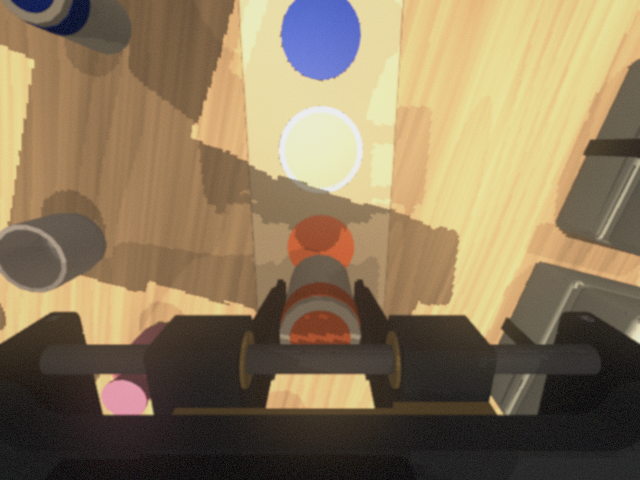

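The wrist view shows the post held upright over the orange spot at (321,240), with the ring at (321,149) and the blue spot at (321,37). I'll refine the seat from those two marks.

```bash
python3 -c "
from wl import *
s=snap('wrist');hsv=cv2.cvtColor(s['pixels'],cv2.COLOR_RGB2HSV)
m=cv2.inRange(hsv,(105,100,60),(130,255,255));m[:, :250]=0;m[120:]=0;m[:,400:]=0
cn=max(cv2.findContours(m,0,2)[0],key=cv2.contourArea).reshape(-1,2)
w=np.array([ray(s,a,b,.015)[:2] for a,b in cn],np.float32)*1000
print('blue',cv2.minEnclosingCircle(w),w.min(0),w.max(0))
w=np.array([ray(s,a,b,.015)[:2] for a,b in [(321,108),(321,192),(279,150),(362,150)]])*1000
print('ring',w)
plan(.647,-.0275,.0445,14.5)"
```

```text
blue ((609.5836791992188, 118.89495086669922), 26.445907592773438) [583.3854   92.71352] [635.6747  142.83133]
ring [[622.02943433  74.65552987]
 [637.18429854  16.33475104]
 [599.03070997  38.69093443]
 [658.9345866   54.18455933]]
t 6.5 tcp [ 0.6479 -0.0308  0.1027] jawyaw 14.5 q6 -0.4 q1 -0.15 w 0.0374 F [-0.7 -0.1 -0.4]
 travel [-0.014, 0.2326, -0.0008] dr [-0.0016, -0.0004, 0.0007] rows>= 2.0
```

```bash
python3 -m creep '[{"dr":[0,0,0],"travel":[-0.014,0.1,0.003],"gripper":-1},{"dr":[0,0,0],"travel":[-0.014,0.2,0.003],"gripper":-1},{"dr":[0,0,0],"travel":[-0.014,0.22,0.003],"gripper":-1},{"dr":[0,0,0],"travel":[-0.014,0.226,0.003],"gripper":-1},{"dr":[0,0,0],"travel":[-0.014,0.226,0.003],"gripper":-1}]'
python3 -c "
from h import *
plan(.648,-.0275,.044,14.5)"
```

```text
time_s: 6.95
ee_pos: [0.6477, -0.0271, 0.0456]
eef_rot: [-0.559, 0.432, -0.434, 0.559]
force: [0.4, -0.1, -1.3]
width: 0.0373
t 7.0 tcp [ 0.6477 -0.0271  0.0456] jawyaw 14.5 q6 -0.4 q1 -0.14 w 0.0373 F [ 0.4 -0.1 -1.3]
 travel [0.002, 0.0064, 0.0009] dr [-0.0011, -0.0002, 0.0005] rows>= 1.0
```

```bash
python3 -m creep '[{"dr":[0,0,0],"travel":[0.001,0.008,0],"gripper":-1},{"dr":[0,0,0],"travel":[0.001,0.008,0],"gripper":-1},{"dr":[0,0,0],"travel":[0.001,0.008,0],"gripper":0.1},{"dr":[0,0,0],"travel":[0.001,0.008,0],"gripper":0.1},{"dr":[0,0,0],"travel":[0.001,0.008,0],"gripper":0.3},{"dr":[0,0,0],"travel":[0.001,0.008,0],"gripper":0.4},{"dr":[0,0,0],"travel":[0.001,0.008,0],"gripper":0.4}]'
python3 -c "
from h import *
plan(.459,.09,.165,14.5)"
```

```text
time_s: 7.65
ee_pos: [0.6469, -0.027, 0.042]
eef_rot: [0.559, -0.433, 0.433, -0.559]
force: [0.1, -0.1, -0.6]
width: 0.0656
t 7.7 tcp [ 0.6469 -0.027   0.042 ] jawyaw 14.5 q6 -0.4 q1 -0.14 w 0.0656 F [ 0.1 -0.1 -0.6]
 travel [-0.6413, -0.4918, -0.6108] dr [0.0001, -0.0, 0.0] rows>= 6.0
```

```bash
python3 -m creep '[{"dr":[0,0,0],"travel":[0,-0.2,0],"gripper":0.4},{"dr":[0,0,0],"travel":[0,-0.4,0],"gripper":0.4},{"dr":[0,0,0],"travel":[-0.12,-0.49,-0.12],"gripper":0.4},{"dr":[0,0,0],"travel":[-0.25,-0.49,-0.24],"gripper":0.4},{"dr":[0,0,0],"travel":[-0.38,-0.49,-0.36],"gripper":0.4},{"dr":[0,0,0],"travel":[-0.51,-0.49,-0.48],"gripper":0.4},{"dr":[0,0,0],"travel":[-0.641,-0.49,-0.61],"gripper":0.4},{"dr":[0,0,0],"travel":[-0.641,-0.49,-0.61],"gripper":0.4}]'
python3 -m creep '[{"dr":[0,0,0],"travel":[0,0,0],"gripper":0.4},{"dr":[0,0,0],"travel":[0,0,0],"gripper":0.4}]'
python3 -c "
from wl import *
wl(.458,.09,.055,.08,.065,.04)
plan(.458,.09,.027,14.5)"
```

```text
time_s: 8.45
ee_pos: [0.4548, 0.0918, 0.1648]
eef_rot: [0.56, -0.433, 0.432, -0.559]
force: [0.2, 0.4, -0.8]
width: 0.0669
time_s: 8.65
ee_pos: [0.4601, 0.0897, 0.1648]
eef_rot: [-0.559, 0.433, -0.433, 0.559]
force: [0.6, 0.1, 0.0]
width: 0.0664
circ [458.5  92.8] 40.0 rect [array([458.4,  92.8]), array([37.3, 39.8]), np.float64(13.3)] z 0.0653 px [296 220] [340 265]
t 8.7 tcp [0.4602 0.0896 0.1646] jawyaw 14.5 q6 -0.2 q1 0.05 w 0.0665 F [ 0.1  0.4 -0.2]
 travel [-0.004, 0.5504, -0.0083] dr [-0.0004, -0.0004, 0.0002] rows>= 3.0
```

```bash
python3 -m creep '[{"dr":[0,0,0],"travel":[-0.01,0.2,-0.007],"gripper":0.4},{"dr":[0,0,0],"travel":[-0.01,0.4,-0.007],"gripper":0.4},{"dr":[0,0,0],"travel":[-0.01,0.55,-0.007],"gripper":0.4},{"dr":[0,0,0],"travel":[-0.01,0.55,-0.007],"gripper":0.4},{"dr":[0,0,0],"travel":[-0.01,0.55,-0.007],"gripper":-1},{"dr":[0,0,0],"travel":[-0.01,0.55,-0.007],"gripper":-1},{"dr":[0,0,0],"travel":[-0.01,0.55,-0.007],"gripper":-1},{"dr":[0,0,0],"travel":[-0.01,0.55,-0.007],"gripper":-1}]' 25
python3 -m creep '[{"dr":[0,0,0],"travel":[0,0,0],"gripper":-1},{"dr":[0,0,0],"travel":[0,0,0],"gripper":-1},{"dr":[0,0,0],"travel":[0,0,0],"gripper":-1},{"dr":[0,0,0],"travel":[0,0,0],"gripper":-1}]'
python3 -c "
from h import *
plan(.6096,.1185,.1,14.5)"
```

```text
time_s: 9.5
ee_pos: [0.4576, 0.092, 0.0285]
eef_rot: [-0.558, 0.432, -0.434, 0.56]
force: [-0.5, 1.0, -0.2]
width: 0.0398
time_s: 9.9
ee_pos: [0.4576, 0.092, 0.0283]
eef_rot: [-0.559, 0.432, -0.434, 0.56]
force: [-0.1, -0.5, 10.2]
width: 0.0377
t 9.9 tcp [0.4576 0.092  0.0283] jawyaw 14.5 q6 -0.2 q1 0.06 w 0.0377 F [-0.1 -0.5 10.2]
 travel [0.0497, -0.2852, 0.6158] dr [-0.0015, 0.0, 0.0004] rows>= 4.0
```

```bash
python3 -m creep '[{"dr":[0,0,0],"travel":[0,-0.15,0],"gripper":-1},{"dr":[0,0,0],"travel":[0,-0.3,0],"gripper":-1},{"dr":[0,0,0],"travel":[0.01,-0.29,0.15],"gripper":-1},{"dr":[0,0,0],"travel":[0.03,-0.29,0.33],"gripper":-1},{"dr":[0,0,0],"travel":[0.05,-0.29,0.5],"gripper":-1},{"dr":[0,0,0],"travel":[0.05,-0.29,0.616],"gripper":-1},{"dr":[0,0,0],"travel":[0.05,-0.29,0.616],"gripper":-1},{"dr":[0,0,0],"travel":[0.05,-0.29,0.616],"gripper":-1}]'
python3 -c "
from wl import *
plan(.6096,.1185,.0456,14.5)
s=snap('top','t2.png');cv2.imwrite('pics/t2.png',cv2.resize(s['pixels'][130:330,200:440,::-1],None,fx=3,fy=3))"
```

```text
time_s: 10.7
ee_pos: [0.6085, 0.1184, 0.0994]
eef_rot: [0.559, -0.433, 0.433, -0.559]
force: [-0.1, -1.1, -1.0]
width: 0.0374
t 10.7 tcp [0.6085 0.1184 0.0994] jawyaw 14.5 q6 -0.17 q1 0.09 w 0.0374 F [-0.1 -1.1 -1. ]
 travel [0.0008, 0.2151, 0.0044] dr [0.0006, 0.0001, -0.0] rows>= 2.0
```

View pics/t2.png

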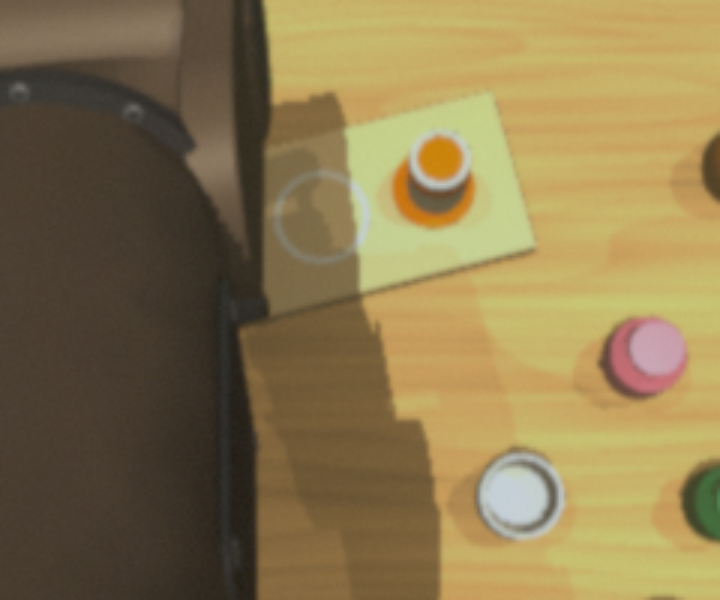

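The orange post stands on its spot (crop (437,185)). Now I'll place the blue one.

```bash
python3 -m creep '[{"dr":[0,0,0],"travel":[0,0.1,0.004],"gripper":-1},{"dr":[0,0,0],"travel":[0,0.2,0.004],"gripper":-1},{"dr":[0,0,0],"travel":[0,0.217,0.004],"gripper":-1},{"dr":[0,0,0],"travel":[0,0.222,0.004],"gripper":-1},{"dr":[0,0,0],"travel":[0,0.222,0.004],"gripper":-1}]'
python3 -m creep '[{"dr":[0,0,0],"travel":[0,0.001,0],"gripper":-1},{"dr":[0,0,0],"travel":[0,0.001,0],"gripper":0.1},{"dr":[0,0,0],"travel":[0,0.001,0],"gripper":0.1},{"dr":[0,0,0],"travel":[0,0.001,0],"gripper":0.3},{"dr":[0,0,0],"travel":[0,0.001,0],"gripper":0.4},{"dr":[0,0,0],"travel":[0,0.001,0],"gripper":0.4}]'
python3 -c "
from h import *
plan(.446,-.0775,.15,14.5)"
```

```text
time_s: 11.25
ee_pos: [0.6103, 0.1186, 0.0452]
eef_rot: [-0.559, 0.433, -0.433, 0.559]
force: [0.1, -0.0, -1.9]
width: 0.0379
time_s: 11.85
ee_pos: [0.6101, 0.1186, 0.0439]
eef_rot: [0.559, -0.433, 0.433, -0.559]
force: [0.3, 0.5, -0.1]
width: 0.0656
t 11.8 tcp [0.6101 0.1186 0.0439] jawyaw 14.5 q6 -0.17 q1 0.09 w 0.0656 F [ 0.3  0.5 -0.1]
 travel [0.5952, -0.4244, -0.8319] dr [-0.0, -0.0, 0.0001] rows>= 6.0
```

```bash
python3 -m creep '[{"dr":[0,0,0],"travel":[0,-0.2,0],"gripper":0.4},{"dr":[0,0,0],"travel":[0,-0.4,0],"gripper":0.4},{"dr":[0,0,0],"travel":[0.1,-0.42,-0.14],"gripper":0.7},{"dr":[0,0,0],"travel":[0.2,-0.42,-0.28],"gripper":0.7},{"dr":[0,0,0],"travel":[0.3,-0.42,-0.42],"gripper":0.7},{"dr":[0,0,0],"travel":[0.4,-0.42,-0.56],"gripper":0.7},{"dr":[0,0,0],"travel":[0.5,-0.42,-0.7],"gripper":0.7},{"dr":[0,0,0],"travel":[0.595,-0.42,-0.832],"gripper":0.7}]'
python3 -m creep '[{"dr":[0,0,0],"travel":[0,0,0],"gripper":0.7},{"dr":[0,0,0],"travel":[0,0,0],"gripper":0.7}]'
python3 -c "
from wl import *
wl(.446,-.0775,.042,.06,.05,.05)
wl(.61,.118,.07,.1,.08,.04)
wl(.648,-.0275,.07,.1,.08,.04)
plan(.446,-.0775,.014,14.5)"
```

```text
time_s: 12.65
ee_pos: [0.4446, -0.0785, 0.149]
eef_rot: [0.559, -0.433, 0.433, -0.559]
force: [0.7, 0.2, -0.3]
width: 0.0809
time_s: 12.85
ee_pos: [0.446, -0.078, 0.1492]
eef_rot: [-0.559, 0.433, -0.434, 0.559]
force: [-0.4, -0.0, 0.5]
width: 0.0811
circ [446.6 -75.3] 53.0 rect [array([446.5, -75.4]), array([51.5, 51.5]), np.float64(59.3)] z 0.0496 px [291 214] [351 273]
circ [603.1 113. ] 38.0 rect [array([596.7, 109.2]), array([22.9, 37.5]), np.float64(30.1)] z 0.0795 px [602   8] [639  75]
circ [643.5 -28.1] 46.0 rect [array([643.6, -27.3]), array([37.5, 45.7]), np.float64(78.8)] z 0.0801 px [555 235] [614 285]
t 13.0 tcp [ 0.4466 -0.0769  0.1489] jawyaw 14.6 q6 -0.57 q1 -0.32 w 0.0805 F [ 0.6  0.3 -0.3]
 travel [0.0017, 0.5395, -0.0034] dr [-0.0003, 0.0006, 0.0002] rows>= 3.0
```

```bash
python3 -m creep '[{"dr":[0,0,0],"travel":[-0.003,0.2,-0.002],"gripper":0.7},{"dr":[0,0,0],"travel":[-0.003,0.4,-0.002],"gripper":0.7},{"dr":[0,0,0],"travel":[-0.003,0.54,-0.002],"gripper":0.7},{"dr":[0,0,0],"travel":[-0.003,0.54,-0.002],"gripper":0.7},{"dr":[0,0,0],"travel":[-0.003,0.54,-0.002],"gripper":-1},{"dr":[0,0,0],"travel":[-0.003,0.54,-0.002],"gripper":-1},{"dr":[0,0,0],"travel":[-0.003,0.54,-0.002],"gripper":-1},{"dr":[0,0,0],"travel":[-0.003,0.54,-0.002],"gripper":-1}]' 20
python3 -m creep '[{"dr":[0,0,0],"travel":[0,0,0],"gripper":-1},{"dr":[0,0,0],"travel":[0,0,0],"gripper":-1},{"dr":[0,0,0],"travel":[0,0,0],"gripper":-1},{"dr":[0,0,0],"travel":[0,0,0],"gripper":-1}]'
python3 -c "
from h import *
plan(.629,.0455,.12,14.5)"
```

```text
time_s: 13.8
ee_pos: [0.446, -0.077, 0.0152]
eef_rot: [-0.559, 0.432, -0.434, 0.559]
force: [1.7, 0.5, 0.8]
width: 0.0542
time_s: 14.2
ee_pos: [0.446, -0.077, 0.0151]
eef_rot: [-0.559, 0.432, -0.434, 0.559]
force: [-0.1, 2.2, 11.5]
width: 0.0523
t 14.2 tcp [ 0.446  -0.077   0.0151] jawyaw 14.5 q6 -0.57 q1 -0.32 w 0.0523 F [-0.1  2.2 11.5]
 travel [-0.2906, -0.4183, 0.8324] dr [-0.0014, -0.0001, 0.0009] rows>= 5.0
```

```bash
python3 -m creep '[{"dr":[0,0,0],"travel":[0,-0.15,0],"gripper":-1},{"dr":[0,0,0],"travel":[0,-0.32,0],"gripper":-1},{"dr":[0,0,0],"travel":[-0.05,-0.42,0.15],"gripper":-1},{"dr":[0,0,0],"travel":[-0.11,-0.42,0.32],"gripper":-1},{"dr":[0,0,0],"travel":[-0.17,-0.42,0.49],"gripper":-1},{"dr":[0,0,0],"travel":[-0.23,-0.42,0.66],"gripper":-1},{"dr":[0,0,0],"travel":[-0.29,-0.42,0.832],"gripper":-1},{"dr":[0,0,0],"travel":[-0.29,-0.42,0.832],"gripper":-1}]'
python3 -m creep '[{"dr":[0,0,0],"travel":[0,0,0],"gripper":-1},{"dr":[0,0,0],"travel":[0,0,0],"gripper":-1}]'
python3 -c "
from wl import *
snap('wrist','w3.png')
plan(.629,.0455,.031,14.5)"
```

```text
time_s: 15.0
ee_pos: [0.6318, 0.0481, 0.1191]
eef_rot: [-0.559, 0.431, -0.433, 0.56]
force: [-0.6, 0.5, -0.8]
width: 0.0527
time_s: 15.2
ee_pos: [0.6276, 0.045, 0.119]
eef_rot: [0.559, -0.433, 0.433, -0.559]
force: [0.1, 0.6, -0.5]
width: 0.0522
t 15.2 tcp [0.6276 0.0448 0.1192] jawyaw 14.5 q6 -0.29 q1 -0.03 w 0.0526 F [-0.4 -1.6 -0.6]
 travel [-0.0015, 0.3526, 0.0063] dr [0.0003, -0.0005, 0.0] rows>= 2.0
```

View pics/w3.png

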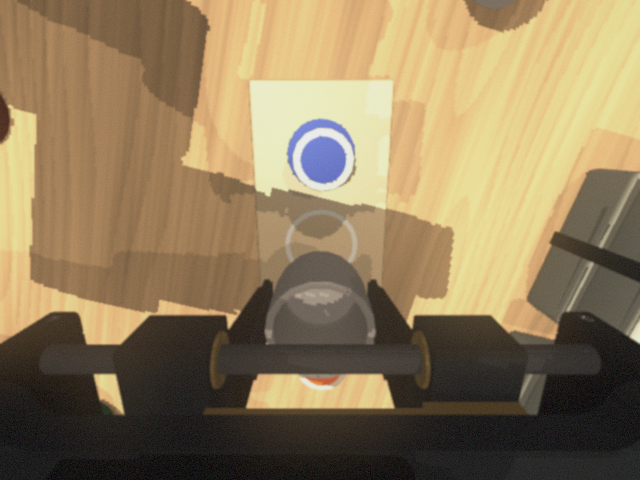

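The wrist view shows the blue post on its spot (322,157) and the beaker held upright above the ring (321,243). I'll lower it.

```bash
python3 -m creep '[{"dr":[0,0,0],"travel":[-0.001,0.1,0.006],"gripper":-1},{"dr":[0,0,0],"travel":[-0.001,0.22,0.006],"gripper":-1},{"dr":[0,0,0],"travel":[-0.001,0.32,0.006],"gripper":-1},{"dr":[0,0,0],"travel":[-0.001,0.345,0.006],"gripper":-1},{"dr":[0,0,0],"travel":[-0.001,0.355,0.006],"gripper":-1},{"dr":[0,0,0],"travel":[-0.001,0.355,0.006],"gripper":-1}]'
python3 -m creep '[{"dr":[0,0,0],"travel":[0,0,0],"gripper":-1},{"dr":[0,0,0],"travel":[0,0,0],"gripper":0.25},{"dr":[0,0,0],"travel":[0,0,0],"gripper":0.4},{"dr":[0,0,0],"travel":[0,0,0],"gripper":0.5},{"dr":[0,0,0],"travel":[0,0,0],"gripper":0.5},{"dr":[0,0,0],"travel":[0,0,0],"gripper":0.5}]'
python3 -c "
from h import *
plan(.629,.0455,.15,14.5)"
```

```text
time_s: 15.85
ee_pos: [0.6302, 0.0457, 0.0312]
eef_rot: [-0.559, 0.433, -0.433, 0.559]
force: [-0.8, 0.1, -0.4]
width: 0.0527
time_s: 16.45
ee_pos: [0.6299, 0.0461, 0.0302]
eef_rot: [-0.559, 0.433, -0.433, 0.559]
force: [0.1, -0.1, -0.0]
width: 0.0712
t 16.4 tcp [0.6299 0.0461 0.0302] jawyaw 14.5 q6 -0.28 q1 -0.03 w 0.0712 F [ 0.1 -0.1 -0. ]
 travel [0.0013, -0.4793, -0.0042] dr [-0.0001, -0.0, 0.0001] rows>= 3.0
```

```bash
python3 -m creep '[{"dr":[0,0,0],"travel":[0,-0.2,0],"gripper":0.5},{"dr":[0,0,0],"travel":[0,-0.4,0],"gripper":0.5},{"dr":[0,0,0],"travel":[0,-0.58,0],"gripper":0.6},{"dr":[0,-0.09,0],"travel":[-0.2,-0.58,0],"gripper":0.6},{"dr":[0,-0.18,0],"travel":[-0.4,-0.58,0],"gripper":0.6},{"dr":[0,-0.27,0],"travel":[-0.6,-0.58,0],"gripper":0.7},{"dr":[0,-0.36,0],"travel":[-0.8,-0.58,-0.04],"gripper":0.7},{"dr":[0,-0.45,0],"travel":[-1,-0.58,-0.08],"gripper":0.7}]'
python3 -c "
from h import *
plan(.5245,.3528,.15,90)"
```

```text
time_s: 17.25
ee_pos: [0.5478, 0.283, 0.1751]
eef_rot: [0.675, -0.211, 0.211, -0.675]
force: [0.2, -0.4, -0.5]
width: 0.0808
t 17.2 tcp [0.5478 0.283  0.1751] jawyaw 55.3 q6 -0.6 q1 0.37 w 0.0808 F [ 0.2 -0.4 -0.5]
 travel [-0.2356, 0.1002, 0.1766] dr [0.0, -0.3853, 0.0] rows>= 5.0
```

```bash
python3 -m creep '[{"dr":[0,-0.385,0],"travel":[-0.23,0.1,0.177],"gripper":0.7},{"dr":[0,-0.385,0],"travel":[-0.23,0.1,0.177],"gripper":0.7},{"dr":[0,-0.385,0],"travel":[-0.23,0.1,0.177],"gripper":0.7},{"dr":[0,-0.385,0],"travel":[-0.23,0.1,0.177],"gripper":0.7},{"dr":[0,-0.385,0],"travel":[-0.23,0.1,0.177],"gripper":0.7},{"dr":[0,-0.385,0],"travel":[-0.23,0.1,0.177],"gripper":0.7},{"dr":[0,-0.385,0],"travel":[-0.23,0.1,0.177],"gripper":0.7}]'
python3 -c "
from wl import *
wl(.5245,.3528,.036,.06,.046,.13,'w4.png')
plan(.5245,.3528,.021,90)
s=snap('top');P=cloud(s)
for n,x,y,z,m in [('O',.648,-.027,.08,.04),('B',.61,.119,.08,.04),('bk',.629,.0455,.065,.04)]:
    k=(np.hypot(P[...,0]-x,P[...,1]-y)<m)&(abs(P[...,2]-z)<.008)
    cn=max(cv2.findContours(k.astype(np.uint8),0,2)[0],key=cv2.contourArea).reshape(-1,2)
    w=np.array([ray(s,a,b,z)[:2] for a,b in cn],np.float32)*1000;print(n,cv2.minEnclosingCircle(w),np.median(P[k][:,2]))
"
```

```text
time_s: 17.95
ee_pos: [0.5272, 0.3503, 0.1501]
eef_rot: [0.707, -0.004, 0.004, -0.707]
force: [0.2, -0.2, -0.0]
width: 0.0809
circ [525.4 355.8] 205.4 rect [array([525.3, 355.8]), array([199.3,  55.7]), np.float64(0.1)] z 0.0461 px [289 119] [360 343]
t 18.0 tcp [0.5272 0.3503 0.1502] jawyaw 89.5 q6 -1.08 q1 0.48 w 0.0808 F [ 0.2 -0.1 -0.5]
 travel [-0.011, 0.5167, 0.0099] dr [0.0, -0.0059, 0.0001] rows>= 3.0
O ((646.2679443359375, -29.41348648071289), 20.028915405273438) 0.08120403507331664
B ((608.9400634765625, 115.83748626708984), 19.808090209960938) 0.08120174983307293
bk ((628.7337036132812, 44.91855239868164), 26.49589729309082) 0.06511493538431035
```

View pics/w4.png

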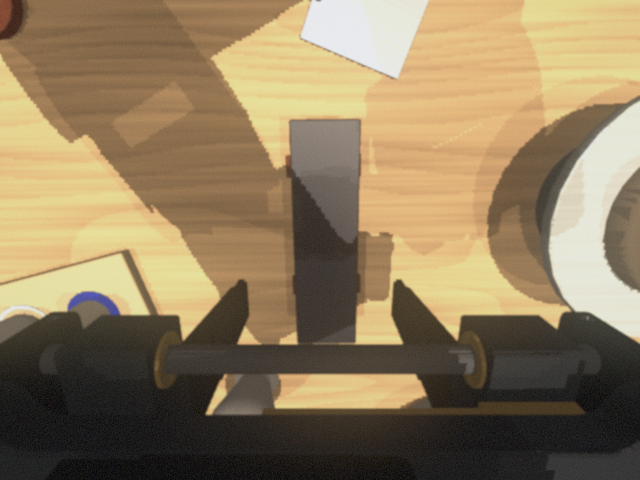

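The batt lies between the open fingers at (325,230), parallel to them. The posts and beaker check out within 2 mm in the top view. I'll grip the batt now.

```bash
python3 -m creep '[{"dr":[0,-0.006,0],"travel":[-0.009,0.17,0.016],"gripper":0.7},{"dr":[0,-0.006,0],"travel":[-0.009,0.34,0.016],"gripper":0.7},{"dr":[0,-0.006,0],"travel":[-0.009,0.45,0.016],"gripper":0.7},{"dr":[0,-0.006,0],"travel":[-0.009,0.512,0.016],"gripper":0.7},{"dr":[0,-0.006,0],"travel":[-0.009,0.512,0.016],"gripper":0.7},{"dr":[0,-0.006,0],"travel":[-0.009,0.512,0.016],"gripper":-1},{"dr":[0,-0.006,0],"travel":[-0.009,0.512,0.016],"gripper":-1},{"dr":[0,-0.006,0],"travel":[-0.009,0.512,0.016],"gripper":-1}]' 40
python3 -m creep '[{"dr":[0,0,0],"travel":[0,0,0],"gripper":-1},{"dr":[0,0,0],"travel":[0,0,0],"gripper":-1},{"dr":[0,0,0],"travel":[0,0,0],"gripper":-1},{"dr":[0,0,0],"travel":[0,0,0],"gripper":-1}]'
python3 -c "
from h import *
plan(.6285,.045,.14,14.5)"
```

```text
time_s: 18.85
ee_pos: [0.5255, 0.3548, 0.0235]
eef_rot: [-0.707, -0.002, 0.0, 0.707]
force: [0.8, -1.0, 0.5]
width: 0.0625
time_s: 19.25
ee_pos: [0.5253, 0.3548, 0.0232]
eef_rot: [-0.707, -0.002, 0.001, 0.707]
force: [-0.7, 0.2, 7.2]
width: 0.0557
t 19.2 tcp [0.5253 0.3548 0.0232] jawyaw 90.2 q6 -1.08 q1 0.49 w 0.0557 F [-0.7  0.2  7.2]
 travel [0.4096, -0.4675, -1.2402] dr [-0.001, 0.8409, 0.0005] rows>= 9.0
```

```bash
python3 -m creep '[{"dr":[0,0,0],"travel":[0,-0.1,0],"gripper":-1},{"dr":[0,0,0],"travel":[0,-0.25,0],"gripper":-1},{"dr":[0,0,0],"travel":[0,-0.42,0],"gripper":-1},{"dr":[0,0,0],"travel":[0,-0.56,0],"gripper":-1},{"dr":[0,0.07,0],"travel":[0.05,-0.56,-0.15],"gripper":-1},{"dr":[0,0.15,0],"travel":[0.1,-0.56,-0.3],"gripper":-1},{"dr":[0,0.23,0],"travel":[0.15,-0.56,-0.45],"gripper":-1},{"dr":[0,0.31,0],"travel":[0.2,-0.56,-0.6],"gripper":-1}]'
python3 -c "
from h import *
plan(.6285,.045,.14,14.5)"
```

```text
time_s: 20.05
ee_pos: [0.5753, 0.2033, 0.1621]
eef_rot: [0.686, -0.171, 0.171, -0.686]
force: [1.2, 0.6, -3.6]
width: 0.0554
t 20.1 tcp [0.5753 0.2033 0.1621] jawyaw 62.0 q6 -0.85 q1 0.23 w 0.0554 F [ 1.2  0.6 -3.6]
 travel [0.4849, 0.0886, -0.4592] dr [0.0002, 0.5279, -0.0] rows>= 6.0
```

```bash
python3 -m creep '[{"dr":[0,0.09,0],"travel":[0.1,0,-0.09],"gripper":-1},{"dr":[0,0.18,0],"travel":[0.2,0,-0.18],"gripper":-1},{"dr":[0,0.27,0],"travel":[0.3,0,-0.28],"gripper":-1},{"dr":[0,0.36,0],"travel":[0.4,0,-0.37],"gripper":-1},{"dr":[0,0.44,0],"travel":[0.485,0,-0.459],"gripper":-1},{"dr":[0,0.528,0],"travel":[0.485,0.08,-0.459],"gripper":-1},{"dr":[0,0.528,0],"travel":[0.485,0.08,-0.459],"gripper":-1},{"dr":[0,0.528,0],"travel":[0.485,0.08,-0.459],"gripper":-1}]'
python3 -c "
from wl import *
plan(.6285,.045,.09,14.5)
s=snap('top','t3.png');P=cloud(s)
k=(np.hypot(P[...,0]-.6285,P[...,1]-.045)<.13)&(P[...,2]>.15)&(P[...,2]<.18)
snap('wrist','w5.png');wl(.6285,.045,.14,.18,.165,.13)
"
```

```text
time_s: 20.85
ee_pos: [0.6289, 0.047, 0.142]
eef_rot: [0.561, -0.431, 0.43, -0.561]
force: [0.3, -0.6, -3.1]
width: 0.0552
t 20.9 tcp [0.6289 0.047  0.142 ] jawyaw 15.0 q6 -0.29 q1 -0.03 w 0.0552 F [ 0.3 -0.6 -3.1]
 travel [0.0073, 0.2081, -0.0035] dr [0.0008, 0.0056, -0.0002] rows>= 2.0
circ [618.5  88.2] 127.9 rect [array([618.5,  89.2]), array([ 81.8, 113.9]), np.float64(15.0)] z 0.1658 px [237 102] [402 343]
```

View pics/w5.png

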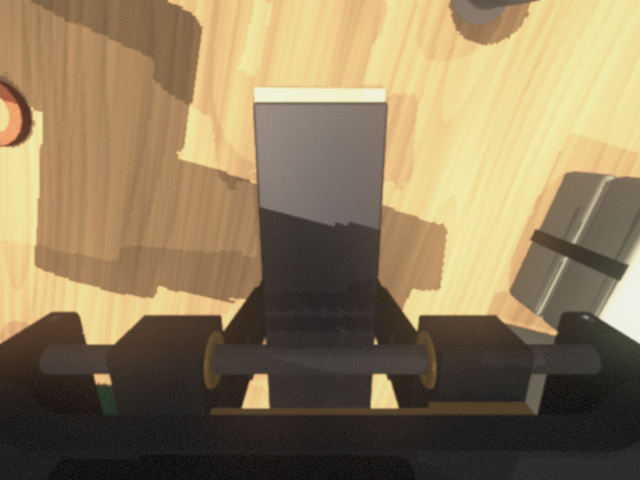

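The batt is held in line with the shelf, its far edge at row 103. I'll check the far edge's distance and the tilt before lowering.

```bash
python3 -c "
from wl import *
s=snap('wrist');P=cloud(s)
e=ray(s,320,102.5,.165)*1000;l=ray(s,258,180,.165)*1000;r=ray(s,381.5,180,.165)*1000
ax=np.array([-.25,.968]);c=np.array([628.5,45.3])
print('end along',(e[:2]-c)@ax,'side mid across',((l+r)[:2]/2-c)@np.array([.968,.25]),'z',P[115,320,2],P[200,320,2],P[290,320,2])
plan(.6285,.045,.0705,14.5)"
```

```text
end along 101.70604826014038 side mid across 1.3183825929841362 z 0.1660280774825759 0.16533058468947318 0.16476974069371342
t 21.1 tcp [0.6295 0.0474 0.1429] jawyaw 14.9 q6 -0.29 q1 -0.03 w 0.0555 F [ 0.1  0.7 -2.7]
 travel [0.008, 0.2896, -0.0065] dr [-0.0006, 0.0048, 0.0002] rows>= 2.0
```

```bash
python3 -m creep '[{"dr":[0,0.004,0],"travel":[0.006,0.1,-0.004],"gripper":-1},{"dr":[0,0.004,0],"travel":[0.006,0.2,-0.004],"gripper":-1},{"dr":[0,0.004,0],"travel":[0.006,0.25,-0.004],"gripper":-1},{"dr":[0,0.004,0],"travel":[0.006,0.275,-0.004],"gripper":-1},{"dr":[0,0.004,0],"travel":[0.006,0.285,-0.004],"gripper":-1},{"dr":[0,0.004,0],"travel":[0.006,0.285,-0.004],"gripper":-1},{"dr":[0,0.004,0],"travel":[0.006,0.285,-0.004],"gripper":-1}]'
python3 -c "
from h import *
plan(.6285,.045,.0692,14.5)"
```

```text
time_s: 21.75
ee_pos: [0.6292, 0.0451, 0.0718]
eef_rot: [-0.559, 0.433, -0.434, 0.559]
force: [-0.2, 0.1, -3.0]
width: 0.0559
t 21.8 tcp [0.6292 0.0451 0.0718] jawyaw 14.4 q6 -0.28 q1 -0.03 w 0.0559 F [-0.2  0.1 -3. ]
 travel [-0.0005, 0.0103, -0.0027] dr [-0.0008, -0.0009, 0.0003] rows>= 1.0
```

```bash
python3 -m creep '[{"dr":[0,0,0],"travel":[0,0.005,0],"gripper":-1},{"dr":[0,0,0],"travel":[0,0.01,0],"gripper":-1},{"dr":[0,0,0],"travel":[0,0.01,0],"gripper":-1}]'
python3 -m creep '[{"dr":[0,0,0],"travel":[0,0,0],"gripper":0.3},{"dr":[0,0,0],"travel":[0,0,0],"gripper":0.5},{"dr":[0,0,0],"travel":[0,0,0],"gripper":0.5},{"dr":[0,0,0],"travel":[0,0,0],"gripper":0.6},{"dr":[0,0,0],"travel":[0,0,0],"gripper":0.6},{"dr":[0,0,0],"travel":[0,0,0],"gripper":0.6}]'
python3 -c "
from h import *
plan(.442,-.2045,.17,14.5)"
```

```text
time_s: 22.05
ee_pos: [0.6291, 0.045, 0.0692]
eef_rot: [-0.559, 0.433, -0.434, 0.559]
force: [-1.5, 0.3, 3.7]
width: 0.0559
time_s: 22.65
ee_pos: [0.6288, 0.045, 0.0683]
eef_rot: [0.559, -0.433, 0.433, -0.559]
force: [0.5, 0.9, -0.3]
width: 0.0762
t 22.6 tcp [0.6288 0.045  0.0683] jawyaw 14.4 q6 -0.28 q1 -0.03 w 0.0762 F [ 0.5  0.9 -0.3]
 travel [0.7809, -0.4067, -0.9719] dr [0.0, -0.001, 0.0] rows>= 7.0
```

```bash
python3 -m creep '[{"dr":[0,0,0],"travel":[0,-0.15,0],"gripper":0.6},{"dr":[0,0,0],"travel":[0,-0.35,0],"gripper":0.6},{"dr":[0,0,0],"travel":[0.08,-0.4,-0.1],"gripper":0.6},{"dr":[0,0,0],"travel":[0.2,-0.4,-0.25],"gripper":0.5},{"dr":[0,0,0],"travel":[0.32,-0.4,-0.4],"gripper":0.5},{"dr":[0,0,0],"travel":[0.44,-0.4,-0.55],"gripper":0.5},{"dr":[0,0,0],"travel":[0.56,-0.4,-0.7],"gripper":0.5},{"dr":[0,0,0],"travel":[0.68,-0.4,-0.85],"gripper":0.5}]'
python3 -c "
from h import *
plan(.442,-.2045,.16,14.5)"
```

```text
time_s: 23.45
ee_pos: [0.4639, -0.1737, 0.1685]
eef_rot: [0.559, -0.433, 0.433, -0.559]
force: [0.9, 0.1, 1.1]
width: 0.0712
t 23.4 tcp [ 0.4639 -0.1737  0.1685] jawyaw 14.4 q6 -0.74 q1 -0.49 w 0.0712 F [0.9 0.1 1.1]
 travel [0.0976, 0.0342, -0.1157] dr [-0.0002, -0.0008, 0.0002] rows>= 1.0
```

```bash
python3 -m creep '[{"dr":[0,0,0],"travel":[0.1,0,-0.117],"gripper":0.5},{"dr":[0,0,0],"travel":[0.1,0,-0.117],"gripper":0.5},{"dr":[0,0,0],"travel":[0.1,0,-0.117],"gripper":0.5},{"dr":[0,0,0],"travel":[0.1,0,-0.117],"gripper":0.5}]'
python3 -c "
from wl import *
wl(.442,-.2045,.066,.085,.074,.04,'w6.png')
plan(.442,-.2045,.012,14.5)
s=snap('top','t4.png');P=cloud(s)
cv2.imwrite('pics/t4.png',cv2.resize(s['pixels'][90:390,150:550,::-1],None,fx=2,fy=2))
k=(np.hypot(P[...,0]-.6285,P[...,1]-.045)<.13)&(abs(P[...,2]-.092)<.008)
cn=max(cv2.findContours(k.astype(np.uint8),0,2)[0],key=cv2.contourArea).reshape(-1,2)
w=np.array([ray(s,a,b,.092)[:2] for a,b in cn],np.float32)*1000;print('batt',cv2.minAreaRect(w),np.median(P[k][:,2]))
"
```

```text
time_s: 23.85
ee_pos: [0.4436, -0.2035, 0.1684]
eef_rot: [-0.559, 0.433, -0.433, 0.559]
force: [0.1, -0.0, -0.5]
width: 0.071
circ [ 442.3 -204.2] 33.0 rect [array([ 442.3, -204.3]), array([32.7, 31.6]), np.float64(14.5)] z 0.0741 px [298 231] [337 267]
t 23.9 tcp [ 0.4437 -0.2032  0.1684] jawyaw 14.5 q6 -0.82 q1 -0.57 w 0.0714 F [0.1 0.3 0.3]
 travel [0.0031, 0.6256, -0.0078] dr [-0.0001, -0.0003, 0.0001] rows>= 4.0
batt ((627.2385864257812, 44.05401611328125), (57.93299102783203, 199.8114776611328), 14.42455005645752) 0.09297030704158382
```

View pics/w6.png

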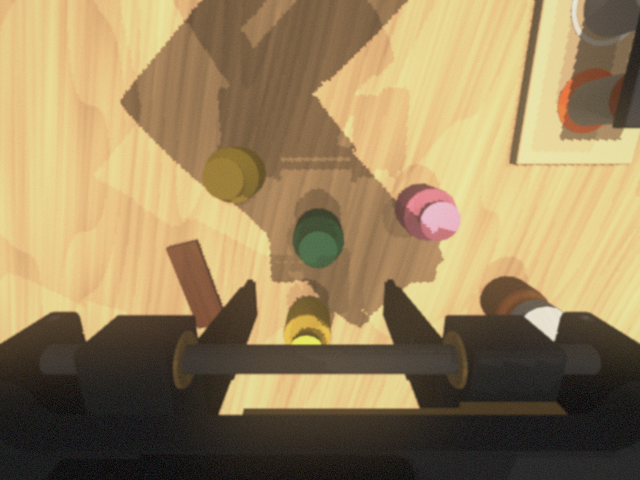

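View pics/t4.png

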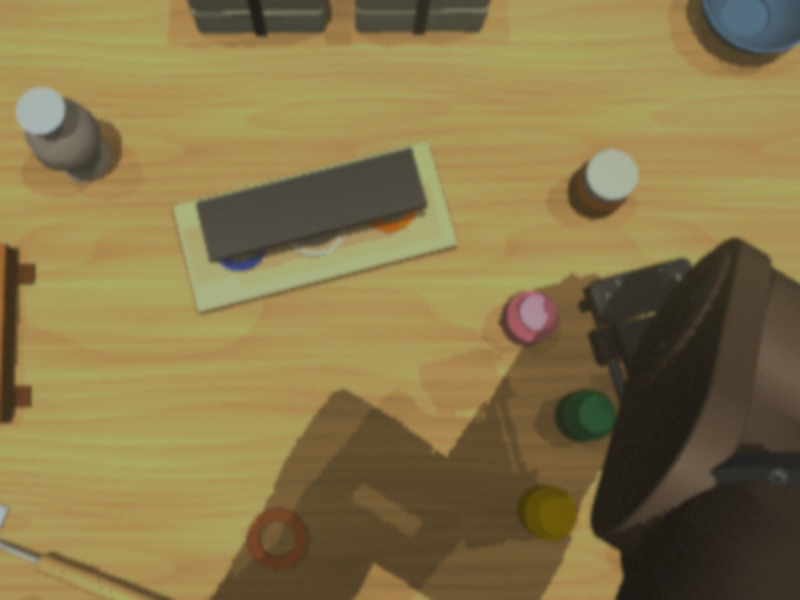

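The batt lies flat and centred across the posts (rect centre 627,44, 14.4°, z OK). The green vase is in line with the fingers at (318,240), clear of the pink, olive and yellow ones. I'll grip it.

```bash
python3 -m creep '[{"dr":[0,0,0],"travel":[0.003,0.2,-0.007],"gripper":0.5},{"dr":[0,0,0],"travel":[0.003,0.4,-0.007],"gripper":0.5},{"dr":[0,0,0],"travel":[0.003,0.55,-0.007],"gripper":0.5},{"dr":[0,0,0],"travel":[0.003,0.624,-0.007],"gripper":0.5},{"dr":[0,0,0],"travel":[0.003,0.624,-0.007],"gripper":0.5},{"dr":[0,0,0],"travel":[0.003,0.624,-0.007],"gripper":-1},{"dr":[0,0,0],"travel":[0.003,0.624,-0.007],"gripper":-1},{"dr":[0,0,0],"travel":[0.003,0.624,-0.007],"gripper":-1}]' 20
python3 -m creep '[{"dr":[0,0,0],"travel":[0,0,0],"gripper":-1},{"dr":[0,0,0],"travel":[0,0,0],"gripper":-1},{"dr":[0,0,0],"travel":[0,0,0],"gripper":-1},{"dr":[0,0,0],"travel":[0,0,0],"gripper":-1}]'
python3 -c "
from h import *
plan(.628,.0448,.16,14.5)"
```

```text
time_s: 24.75
ee_pos: [0.4423, -0.2053, 0.0136]
eef_rot: [-0.559, 0.432, -0.434, 0.559]
force: [0.7, -0.5, 0.5]
width: 0.0527
time_s: 25.15
ee_pos: [0.4421, -0.2054, 0.0134]
eef_rot: [-0.559, 0.433, -0.434, 0.559]
force: [0.3, 1.1, 8.6]
width: 0.0479
t 25.1 tcp [ 0.4421 -0.2054  0.0134] jawyaw 14.4 q6 -0.82 q1 -0.57 w 0.0479 F [0.3 1.1 8.6]
 travel [-0.7835, -0.5861, 0.9698] dr [-0.0009, -0.0011, 0.001] rows>= 7.0
```

```bash
python3 -m creep '[{"dr":[0,0,0],"travel":[0,-0.12,0],"gripper":-1},{"dr":[0,0,0],"travel":[0,-0.3,0],"gripper":-1},{"dr":[0,0,0],"travel":[0,-0.48,0],"gripper":-1},{"dr":[0,0,0],"travel":[-0.06,-0.59,0.08],"gripper":-1},{"dr":[0,0,0],"travel":[-0.17,-0.59,0.22],"gripper":-1},{"dr":[0,0,0],"travel":[-0.29,-0.59,0.36],"gripper":-1},{"dr":[0,0,0],"travel":[-0.41,-0.59,0.51],"gripper":-1},{"dr":[0,0,0],"travel":[-0.53,-0.59,0.66],"gripper":-1}]'
python3 -c "
from h import *
plan(.628,.0448,.16,14.5)"
```

```text
time_s: 25.95
ee_pos: [0.5692, -0.0341, 0.1606]
eef_rot: [-0.559, 0.433, -0.434, 0.559]
force: [-0.0, -0.8, -0.6]
width: 0.0475
t 25.9 tcp [ 0.5692 -0.0341  0.1606] jawyaw 14.4 q6 -0.43 q1 -0.18 w 0.0475 F [-0.  -0.8 -0.6]
 travel [-0.2474, 0.0024, 0.3062] dr [-0.0005, -0.0012, 0.0003] rows>= 2.0
```

```bash
python3 -m creep '[{"dr":[0,0,0],"travel":[-0.1,0,0.12],"gripper":-1},{"dr":[0,0,0],"travel":[-0.2,0,0.24],"gripper":-1},{"dr":[0,0,0],"travel":[-0.247,0,0.306],"gripper":-1},{"dr":[0,0,0],"travel":[-0.247,0,0.306],"gripper":-1},{"dr":[0,0,0],"travel":[-0.247,0,0.306],"gripper":-1},{"dr":[0,0,0],"travel":[-0.247,0,0.306],"gripper":-1}]'
python3 -c "
from h import *
s=snap('wrist','w7.png')
P=cloud(s);k=abs(P[...,2]-.092)<.006
k[:,:150]=0;k[:,480:]=0
cn=max(cv2.findContours(k.astype(np.uint8),0,2)[0],key=cv2.contourArea).reshape(-1,2)
w=np.array([ray(s,a,b,.092)[:2] for a,b in cn])*1000-[628,45]
print('batt far end',(w@[-.25,.968]).max(),'sides',(w@[.968,.25]).min(),(w@[.968,.25]).max(),'rel (628,45)')
plan(.628,.0448,.1065,14.5)"
```

```text
time_s: 26.55
ee_pos: [0.6266, 0.0422, 0.16]
eef_rot: [0.559, -0.434, 0.434, -0.558]
force: [-0.3, 0.3, -1.0]
width: 0.0476
batt far end 99.97512852650692 sides -26.63784640373131 29.219688577696292 rel (628,45)
t 26.6 tcp [0.6267 0.0421 0.1601] jawyaw 14.3 q6 -0.29 q1 -0.04 w 0.0474 F [ 0.7  0.2 -0.9]
 travel [-0.0091, 0.2145, 0.0079] dr [0.0001, -0.0017, 0.0001] rows>= 2.0
```

View pics/w7.png

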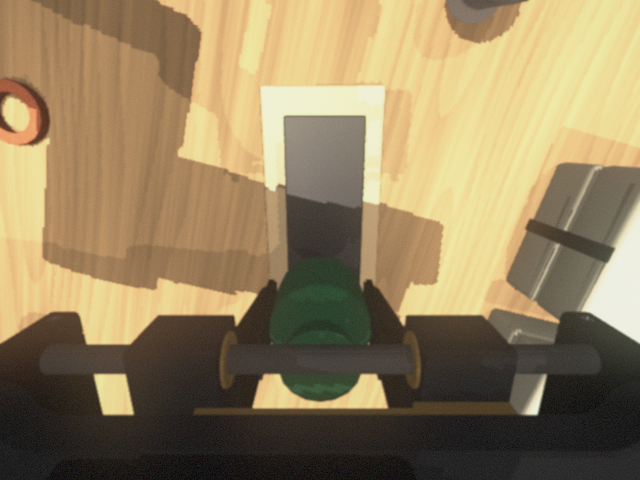

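The wrist view shows the green vase upright over the batt (batt centre about (629,45), agreeing with the top view). I'll lower it.

```bash
python3 -m creep '[{"dr":[0,0,0],"travel":[-0.009,0.08,0.01],"gripper":-1},{"dr":[0,0,0],"travel":[-0.009,0.15,0.01],"gripper":-1},{"dr":[0,0,0],"travel":[-0.009,0.19,0.01],"gripper":-1},{"dr":[0,0,0],"travel":[-0.009,0.208,0.01],"gripper":-1},{"dr":[0,0,0],"travel":[-0.009,0.212,0.01],"gripper":-1},{"dr":[0,0,0],"travel":[-0.009,0.212,0.01],"gripper":-1}]'
python3 -c "
from h import *
plan(.6285,.045,.1055,14.5)"
```

```text
time_s: 27.2
ee_pos: [0.6293, 0.0456, 0.1074]
eef_rot: [-0.559, 0.433, -0.434, 0.559]
force: [-0.7, 0.8, -0.4]
width: 0.0479
t 27.2 tcp [0.6293 0.0456 0.1074] jawyaw 14.4 q6 -0.28 q1 -0.03 w 0.0479 F [-0.7  0.8 -0.4]
 travel [0.0018, 0.0075, -0.0036] dr [-0.0004, -0.0013, 0.0002] rows>= 1.0
```

```bash
python3 -m creep '[{"dr":[0,0,0],"travel":[0,0.004,0],"gripper":-1},{"dr":[0,0,0],"travel":[0,0.007,0],"gripper":-1},{"dr":[0,0,0],"travel":[0,0.007,0],"gripper":-1}]'
python3 -m creep '[{"dr":[0,0,0],"travel":[0,0,0],"gripper":0.15},{"dr":[0,0,0],"travel":[0,0,0],"gripper":0.3},{"dr":[0,0,0],"travel":[0,0,0],"gripper":0.5},{"dr":[0,0,0],"travel":[0,0,0],"gripper":0.5},{"dr":[0,0,0],"travel":[0,0,0],"gripper":0.5},{"dr":[0,0,0],"travel":[0,0,0],"gripper":0.5}]'
python3 -m creep '[{"dr":[0,0,0],"travel":[0,-0.1,0],"gripper":0.5},{"dr":[0,0,0],"travel":[0,-0.25,0],"gripper":0.5},{"dr":[0,0,0],"travel":[0,-0.4,0],"gripper":0.5},{"dr":[0,0,0],"travel":[0.2,-0.45,-0.05],"gripper":0.5},{"dr":[0,0,0],"travel":[0.4,-0.45,-0.2],"gripper":0.5},{"dr":[0,0,0],"travel":[0.6,-0.45,-0.3],"gripper":0.5},{"dr":[0,0,0],"travel":[0.8,-0.45,-0.35],"gripper":0.5},{"dr":[0,0,0],"travel":[1,-0.45,-0.4],"gripper":0.5}]'
python3 -c "
from h import *
s=snap('top');P=cloud(s)
cv2.imwrite('pics/t5.png',cv2.resize(s['pixels'][90:390,150:550,::-1],None,fx=2,fy=2))
q=snap('side');cv2.imwrite('pics/s5.png',cv2.resize(q['pixels'][180:330,150:350,::-1],None,fx=4,fy=4))
for z,h,b in((.092,.13,.006),(.166,.05,.008)):
  k=(np.hypot(P[...,0]-.6285,P[...,1]-.045)<h)&(abs(P[...,2]-z)<b)
  cn=max(cv2.findContours(k.astype(np.uint8),0,2)[0],key=cv2.contourArea).reshape(-1,2)
  w=np.array([ray(s,a,b,z)[:2] for a,b in cn],np.float32)*1000;print(cv2.minAreaRect(w),np.median(P[k][:,2]))
"
```

```text
time_s: 27.5
ee_pos: [0.6293, 0.0459, 0.1055]
eef_rot: [-0.559, 0.433, -0.434, 0.559]
force: [-0.5, -0.6, 1.0]
width: 0.0479
time_s: 28.1
ee_pos: [0.6291, 0.0459, 0.1051]
eef_rot: [0.559, -0.433, 0.433, -0.559]
force: [0.1, -0.8, 0.6]
width: 0.071
time_s: 28.9
ee_pos: [0.5941, -0.1994, 0.2181]
eef_rot: [-0.559, 0.433, -0.433, 0.559]
force: [1.9, 0.1, 0.3]
width: 0.0712
((627.1834106445312, 44.03107452392578), (57.8861198425293, 199.7996368408203), 14.373682022094727) 0.09296055529841563
((629.0557861328125, 45.28155517578125), (30.868637084960938, 31.880197525024414), 89.97744750976562) 0.1669549540990627
```

View pics/t5.png

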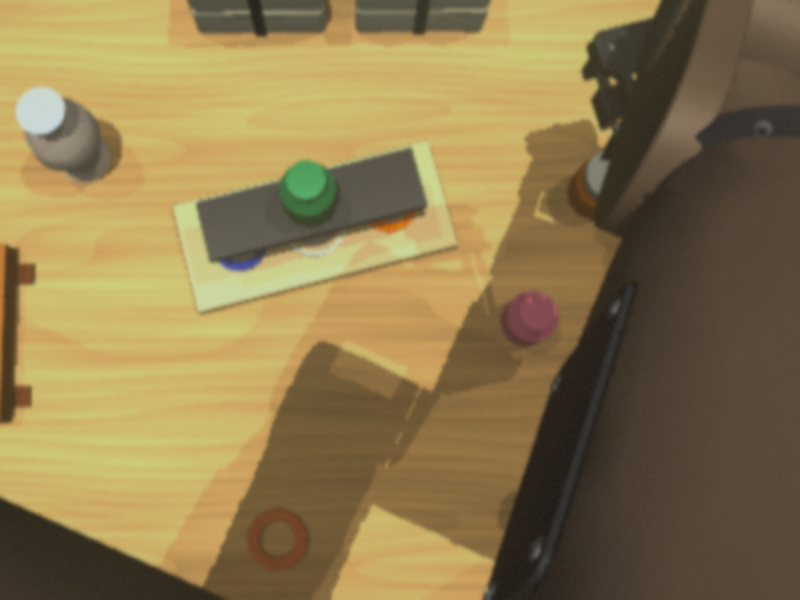

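View pics/s5.png

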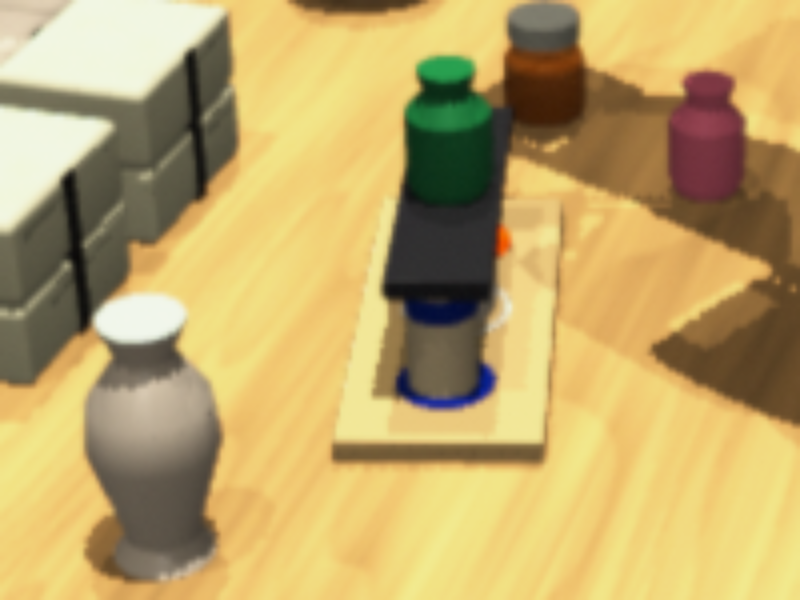

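The tier stands complete: batt level, vase upright in its middle, bystanders untouched, gripper clear. I'll hand it in.

```bash
python3 -m creep '[{"dr":[0,0,0],"travel":[0,0,0],"gripper":0.5},{"dr":[0,0,0],"travel":[0,0,0],"gripper":0.5},{"dr":[0,0,0],"travel":[0,0,0],"gripper":0.5}]'; python3 -c "
from workcell import arm
print(arm.sign_off())"
```

```text
time_s: 29.3
ee_pos: [0.5949, -0.1963, 0.2177]
eef_rot: [-0.559, 0.433, -0.433, 0.559]
force: [0.7, 0.1, 0.4]
width: 0.0713
the job is handed in; nothing more can be done
None
```

The kiln tier is built and handed in at about 29 s of robot time. Both posts, the beaker, the batt and the green bud vase are in place, and `arm.sign_off()` reported no verdict.

**Last checks:**
- **Posts and beaker:** the top view put all three within about 3 mm of their marks. I took that reading before laying the batt, which now mostly hides the beaker.
- **Batt:** its centre is within about 2 mm of the shelf's, at 14.4° against the shelf's 14.5°. Its top is at 93 mm, against an expected 92 mm.
- **Bud vase:** it stands upright about 2 mm from the batt's centre.
- **Bystanders:** the tall vase and the amber jar show no visible shift in the last pictures. I compared them by eye, not by measurement.

**What went wrong or disagreed:**
- **First grip:** my first try at the orange post lifted before the slow fingers had closed. A re-check showed the post had not moved, and the second try held.
- **Camera views:** the top and wrist cameras differed by 2–3 mm in some positions, so I used values in between.

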